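# Couple the drive spindle of a bottle mixer

### The arm

A 7-joint arm with a two-finger parallel gripper is mounted at the origin on the work surface. World frame = base frame: x ahead of the robot, y to its left, z up, the work surface at z = 0. Lengths are in mm, angles in rad, forces in N, time in s.
With the tool pointing down it reaches from about 350 to 900 mm from the base axis. Payload 8.1 kg.
Tool frame: the origin (TCP) lies at the very end of the fingers, on their centre line; the grasp point (between the pads) lies 19 mm behind it; z points along the fingers, y is the line along which they close (so a half turn about z gives the same grasp; the last joint's range is limited). The gripper opens to 92 mm and grips with 3 to 60 N. Pads are 19 mm wide; open, the fingers measure 130 mm over their backs; the gripper's body (75 mm by 190 mm) begins 47 mm behind the grasp point.
Start: joints at [1.229, 0.434, 0.025, 1.573, -0.012, 1.134, -0.075], TCP at [147.81, -607.284, 226.742] pointing down, gripper open.
Joint ranges: [-2.62, 2.62], [-0.44, 2.09], [-1.27, 1.32], [0.08, 2.57], [-1.32, 4.46], [0.12, 2], [-2.74, 2.74]. Speed limits (rad/s): [2.22, 2.22, 3.01, 3.01, 3.14, 3.14, 3.14].

### API

Orientations are given as a unit quaternion [w, x, y, z].
In Python, from station import ctrl gives the robot as it stands.
- The arm moves only by the tool apply_moves, never from a script. Its argument "moves" is a list that holds one entry, the list of rows, each a list of 6 numbers: the shift along the tool's x, y, z in units of 30 mm (1.0 is 30 mm), then the turn, a rotation vector about the tool's x, y, z in units of 6 degrees (1.0 is 6 degrees). A call has 1 to 12 rows; each row shifts and turns the commanded pose from where the row before left it, along the tool's axes as they then stand; what a row does not reach is not made up. A row lasts 1/12 s, in which the tool goes at most 41.7 mm and 7.16 degrees, less where a joint would pass 70% of its speed; a pose out of reach is approached as far as the arm can. A call is refused whole if a number of a shift passes 1 or a number of a turn 1, either way. A call with a gripper value outside its range is refused whole. "gripper" is the opening in per cent of the stroke, from 0 (shut) to 100 (fully open), set as the call begins (left out, the last holds). The fingers move at their own pace and stop on an object; "grip_force" is the grip in N (left out, the last holds). Time passes only in rows, so rows that do not move let the fingers close. It gives the time, the measured TCP pose, the force, the opening and the grip force at its end, in the units of the state.
- ctrl.sense(): the state, without advancing time (a new reading comes with each control period).
- ctrl.capture(name): name is "scene" or "top" or "wrist"; returns a dict with "img" (480x640x3 uint8, red, green, blue), "range_z" (480x640 float32, mm along the optical axis (not along the pixel's ray), 0 where there is no reading), "intrinsics" (3x3 intrinsics, pixels), "R" (3x3) and "t" (3): a world point X has camera coordinates R X + t. Camera axes: x right, y down, z forward; pixel columns grow to the right and rows downward; lengths in mm; the calibration is good to about 2 mm. A picture is of the moment at which its call begins.
- ctrl.finish_job(): hands the job in; it is judged then, once.
The state is a dict: "clock": time; "joints": joint angles; "joint_velocities": joint speeds; "tau": joint torques, N m; "tool_pos": TCP position; "orientation": TCP orientation; "force": force on the tool from outside, world axes, zero at the start; "moment": the same for the moment, N m; "gripper_width": opening from 0.0 (shut) to 1.0 (fully open); "gripper_force": force on a finger pad.
Only numpy, scipy, OpenCV 4.12 (cv2) and the standard library are available. Lean on these libraries where they do the work, as an engineer would, in place of code of your own. Each camera call takes 0.05 s, during which the arm holds its last target. There are 200 camera calls.

### The job

Make the bottle mixer's grey drive unit ready: first plug the orange relay block fully home into the rectangular socket on top of the unit and let go of it. Then take the spindle by its blue grip out of its wooden stand, push it down into the steel hub, turning it until its key slips into the keyway, and keep pushing against the spring until its collar sits flush on the hub. Finish while still gripping the spindle and pressing it home, as if a colleague were about to tighten the set screw; leave the bottles, jar and beaker where they stand.

Things in the scene. Friction and masses are not known exactly. Their poses are not given: they have to be found in the camera images.
- relay: Loose relay block, 0.07 kg, upright on the table on its foot. Orange head 44 (x) x 30 (y) mm, z = 13 to 47 mm, white patch on top; below it a grey foot 28 (x) x 18 (y) x 13 mm, its lowest 1.5 mm narrower by 2.8 mm as a lead-in. Origin: centre of the foot's underside; z up. Fits the socket either way round (half turn).
- drive_unit: Drive unit fixed to the table, grey case 150 (x) x 250 (y) x 50 mm high with a black front panel on its -x face. Origin: centre of its underside; x points away from the panel. On its top: the rectangular socket and the hub.
- socket (a point): Centre of the socket's mouth in the top face of the drive unit (50 mm above the table), at -70 mm along the unit's y, ringed by a white frame. Axes as the unit. Hole 30 (unit's x) x 20 mm (unit's y), 15 mm deep, chamfered mouth. When the relay is home, its head rests on the case and its origin is 13 mm below this point.
- hub: Steel hub fixed on the drive unit at about +64 mm along its y; it does not turn. Diameter 52, height 36 mm (rim 86 mm above the table). Bore 22 mm in diameter, keyway 8 mm wide reaching 17 mm from the axis, over the whole depth. Origin: centre of underside; keyway towards its +x, red line on the rim there. Its yaw differs from the unit's by up to 0.6 rad.
- hub_mouth (a point): Centre of the hub's bore at the rim (36 mm above the hub's origin), axes as the hub.
- seat (a joint): Brass spring seat in the hub's bore: m pressed down, 0 when up, stop at 0.0095. Its top is 22 mm below the rim when up. The spring pushes up with 4 N at first and 500 N/m more (7.5 N at 7 mm, where the spindle's collar meets the rim), and lifts the spindle again if it is let go.
- spindle: Loose spindle, 0.15 kg, upright in its stand. Steel shaft 20 mm in diameter, z = 0 to 29 mm, foot chamfered; brass key towards its +x, 6 mm wide, to 14 mm from the axis, z = 9 to 29 mm (3.6 mm wide from z = 6); collar 36 mm in diameter, z = 29 to 35 mm; blue grip 28 x 28 mm along x and y, z = 35 to 71 mm, red bar on top at the key's side. Origin: centre of the shaft's lower end.
- spindle_collar (a point): Centre of the underside of the spindle's collar, 29 mm above the spindle's origin; when the spindle is home it meets hub_mouth.
- stand: Wooden spindle stand, fixed: base 76 x 76 x 5 mm, tube 52 mm in diameter up to z = 35 mm, slotted bore towards its +x. The spindle's collar rests on its rim with the key in the slot (same yaw, some play): lift it straight up by 30 mm or more. Origin: centre of its underside. Relay and stand may swap places.
- vial_a: Small amber bottle, 28 mm in diameter, 55 mm high, loose. Origin: centre of its underside (so for all the bottles). Leave alone.
- vial_b: Small amber bottle, 28 mm in diameter, 55 mm high, loose. Leave alone.
- bottle_c: Amber bottle, 52 mm in diameter, 115 mm high, loose. Leave alone.
- jar_d: Amber jar, 60 mm in diameter, 80 mm high, loose. Leave alone.
- beaker_e: Glass beaker, 70 mm wide at the rim, 90 mm high, loose. Leave alone.
- bottle_f: Amber bottle, 44 mm in diameter, 100 mm high, loose. Leave alone.

How it is judged (in metres and radians):
On the way:
1. the relay block is fully home in the socket and let go of (horizontal distance between relay and socket below 0.003 m and z of relay in the frame of drive_unit between 0.032 and 0.0395 m and angle between the x axis of relay and the x axis of drive_unit, either way round below 0.12 rad and angle between relay's own z axis and vertical below 0.08 rad and contact force between the fingers and relay below 0.1 N), for 0.2 s.
At the end, for the whole second after the job is handed in: Relay home in the socket (3 mm, head within 2.5 mm of the case, upright), not touched. Spindle at rest, in the fingers (over 2 N), upright (0.08 rad), on the hub axis (3 mm), key in line (0.15 rad), collar within 2 mm of the rim, seat down over 4.5 mm (all of step 1 and z of spindle_collar in the frame of hub_mouth below 0.002 m and horizontal distance between spindle_collar and hub_mouth below 0.003 m and angle between the x axis of spindle and the x axis of hub, either way round below 0.15 rad and angle between spindle's own z axis and vertical below 0.08 rad and value of joint seat above 0.0045 m and contact force between the fingers and spindle above 2 N and linear speed of spindle below 0.01 m/s); the arm keeps its last pose, push and grip.
It fails at once if a bottle, the jar or the beaker was moved by more than 25 mm or tipped over (distance of any of vial_a, vial_b, bottle_c, jar_d, beaker_e, bottle_f from where it was at the start of the episode above 0.025 m or angle between any of vial_a, vial_b, bottle_c, jar_d, beaker_e, bottle_f's own z axis and vertical above 0.5 rad).
It also fails if it takes over 58 s, if anything falls off the work surface, if the arm or the gripper's body presses on something with over 40 N, if the wrist force passes 120 N, or if a joint passes its speed limit or range.

## Working session

There is one attempt and no reset: what is moved stays moved. The work goes in short steps, Python scripts to look and compute and a tool call to move; the robot and the scene stay as the last step left them, time stands still between calls to the robot, and variables do not carry over. Pictures are saved under pics/ and viewed, at most 10 in all, crops included, and the job is handed in when it is done.

Besides the shell and the picture viewer there is one more tool, called after "Call:" in YAML: its name, and indented under it one key for each argument. apply_moves: Moves the arm, as the interface text tells. Its arguments: {"type":"object","properties":{"moves":{"type":"array"},"gripper":{"type":"number"},"grip_force":{"type":"number"}},"required":["moves"]}

```bash
ls; mkdir -p pics
python3 - <<'E'
from station import ctrl
import cv2,pickle
s=ctrl.sense();print(s)
for n in ("scene","top"):
    c=ctrl.capture(n);pickle.dump(c,open(n+".pkl","wb"));cv2.imwrite(f"pics/{n}0.png",c["img"][:,:,::-1]);print(n,c["intrinsics"],c["R"],c["t"])
E
```

```text
pics
{'clock': 0.0, 'joints': array([ 1.22938128,  0.43523624,  0.0249658 ,  1.57411572, -0.01159076,
        1.13401328, -0.07511466]), 'joint_velocities': array([ 0.00081564,  0.0007526 ,  0.00092366,  0.00111173, -0.00071519,
        0.00045652,  0.00024704]), 'tau': array([-6.02515483e-04, -6.67847085e+01,  9.85206105e-01, -3.14452708e+01,
       -6.01675990e-02,  4.29487287e-02,  1.59928377e-04]), 'tool_pos': array([ 147.66327531, -606.76119185,  225.92946997]), 'orientation': array([-7.95419484e-04,  9.92883481e-01,  1.19087076e-01, -1.72346065e-04]), 'force': array([ 0.49175461, -0.53642547,  0.08239436]), 'moment': array([-0.01644099,  0.02938889,  0.02050581]), 'gripper_force': 0.0, 'gripper_width': 1.0000225951324007}
scene [[563.70620665   0.         315.41348596]
 [  0.         563.70620665 249.90790461]
 [  0.           0.           1.        ]] [[-0.78414591  0.62042637  0.01364945]
 [ 0.51007057  0.65688528 -0.55527447]
 [-0.35347305 -0.42845402 -0.83155514]] [ 449.4723854  -213.37414709 1282.54095347]
top [[442.80147534   0.         318.19477623]
 [  0.         442.80147534 239.69338198]
 [  0.           0.           1.        ]] [[ 0.01702689 -0.9998411  -0.00527895]
 [-0.99233993 -0.01625257 -0.12246352]
 [ 0.12235826  0.00732369 -0.99245898]] [ -25.93707513  550.08999706 1064.56967986]
```

View pics/top0.png

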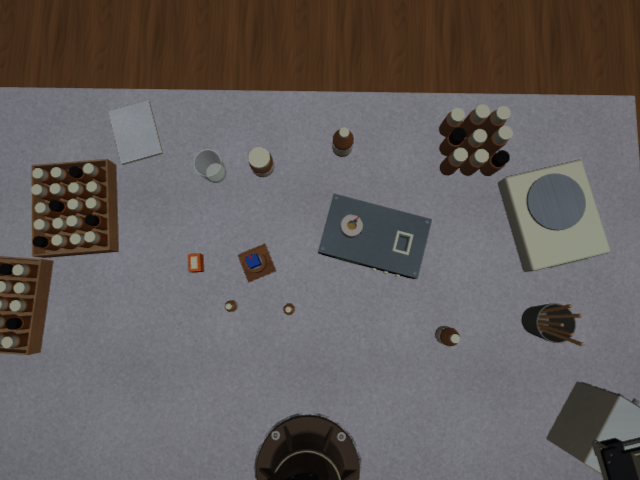

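View pics/scene0.png

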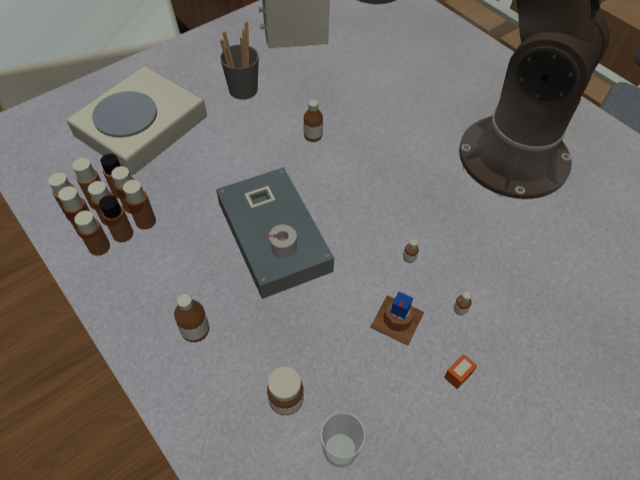

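The top picture shows the relay at about (196,263), the spindle in its stand at (254,261), the hub at (352,225) and the socket at (403,243). I'll enlarge this area to read positions.

```bash
cat > h.py <<'E'
import numpy as np,cv2
from scipy.spatial.transform import Rotation as Ro
def ray(c,u,v,z):
    """world point on plane z for pixel"""
    d=c["R"].T@np.linalg.solve(c["intrinsics"],[u,v,1.]); o=-c["R"].T@c["t"]
    return o+d*(z-o[2])/d[2]
def proj(c,X):
    p=c["intrinsics"]@(c["R"]@np.asarray(X,float)+c["t"]);return p[:2]/p[2]
def rot(s):
    q=s["orientation"];return Ro.from_quat([q[1],q[2],q[3],q[0]])
def delta(s,target,yaw=None):
    """shift (units of 30mm) and z-turn (units 6deg) in tool axes to world target, tool down with tool-x at world yaw (mod pi)"""
    R=rot(s); x=R.apply([1,0,0]);cy=np.arctan2(x[1],x[0])
    out=R.inv().apply(np.array(target)-s["tool_pos"])/30
    t=None
    if yaw is not None:
        dy=(yaw-cy+np.pi/2)%np.pi-np.pi/2
        Rt=Ro.from_matrix(np.column_stack([[np.cos(cy+dy),np.sin(cy+dy),0],[np.sin(cy+dy),-np.cos(cy+dy),0],[0,0,-1]]))
        t=(R.inv()*Rt).as_rotvec()/np.radians(6)
    return out,t,cy
E
python3 - <<'E'
from h import *
import pickle
c=pickle.load(open("top.pkl","rb"))
im=c["img"][190:330,180:440,::-1]
cv2.imwrite("pics/crop.png",cv2.resize(im,None,fx=3,fy=3,interpolation=cv2.INTER_CUBIC))
for n,u,v,z in [("relay",196,263,47),("spindle",254,261,77),("hub",352,225,86),("sock",403,243,50)]: print(n,ray(c,u,v,z).round(1))
E
```

```text
relay [486.7 280.1  47. ]
spindle [491.8 134.2  77. ]
hub [580.4 -96.6  86. ]
sock [ 543.7 -223.8   50. ]
```

View pics/crop.png

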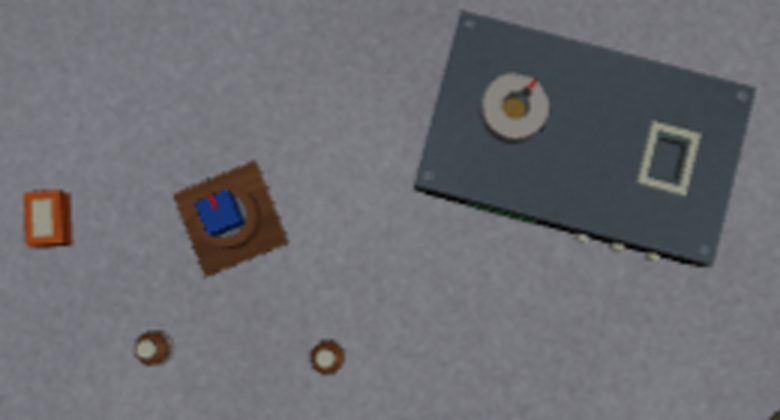

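The enlarged crop (3x, offset 180,190) shows:
- **Relay:** top at (43,217), with its long side along world x.
- **Spindle:** grip at (219,212), red bar towards the upper left.
- **Hub:** at (515,105), red line towards the upper right (yaw about -0.7).
- **Unit:** yaw about -0.25.

Next I go over the relay.

Call:
apply_moves:
  moves:
    - [[0.8,-0.6,0,0,0,0.2],[0.8,-0.6,0,0,0,0.2],[0.8,-0.6,0,0,0,0.2],[0.8,-0.6,0,0,0,0.2],[0.8,-0.6,0,0,0,0.2],[0.8,-0.6,0,0,0,0.2],[0.8,-0.7,0,0,0,0.2],[0.8,-0.8,0,0,0,0.2],[0.8,-0.9,0,0,0,0.2],[0.8,-1,0,0,0,0.2],[0.8,-1,0,0,0,0.2],[0.6,-1,0,0,0,0.1]]

```text
clock: 1.1
tool_pos: [399.1, -302.2, 226.6]
orientation: [-0.0, 1.0, -0.001, 0.0]
force: [1.3, -0.3, 0.7]
gripper_width: 0.999
gripper_force: 0.0
```

Call:
apply_moves:
  moves:
    - [[0.2,-1,0,0,0,0],[0.2,-1,0,0,0,0],[0,-1,0,0,0,0],[0,-1,0,0,0,0],[0,-1,0,0,0,0],[0,-1,0,0,0,0],[0,-1,0,0,0,0],[0,-1,0,0,0,0],[0,-1,0,0,0,0],[0,-1,0,0,0,0],[0,-1,0,0,0,0],[0,-1,0,0,0,0]]

```text
clock: 2.1
tool_pos: [410.0, 57.1, 226.7]
orientation: [0.0, 1.0, -0.001, -0.0]
force: [0.8, -0.6, 0.1]
gripper_width: 1.001
gripper_force: 0.0
```

Call:
apply_moves:
  moves:
    - [[0.2,-1,0,0,0,0],[0.2,-1,0,0,0,0],[0.4,-1,0,0,0,0],[0.4,-1,0,0,0,0],[0.4,-1,0,0,0,0],[0.4,-1,0,0,0,0],[0.4,-1,0,0,0,0],[0.2,-0.4,0,0,0,0],[0,0,0,0,0,0],[0,0,0,0,0,0]]

```text
clock: 2.93
tool_pos: [488.6, 277.8, 226.0]
orientation: [0.0, 1.0, -0.0, -0.001]
force: [-0.7, 0.3, 0.8]
gripper_width: 1.0
gripper_force: 0.0
```

Run:
```python
from station import ctrl
from h import *
import pickle
s=ctrl.sense();print(s["tool_pos"],s["orientation"],s["force"])
c=ctrl.capture("wrist");pickle.dump((s,c),open("w1.pkl","wb"));cv2.imwrite("pics/w1.png",c["img"][:,:,::-1])
print(c["intrinsics"][0],-c["R"].T@c["t"],c["R"].round(3))
print(proj(c,[487,280,47]),proj(c,[492,134,77]))
```

```text
[488.5510503  277.84917909 225.97335322] [ 2.75390980e-04  9.99999609e-01 -4.52611229e-04 -7.08613890e-04] [-0.73426768  0.34664724  0.7765787 ]
[413.69794811   0.         320.69684073] [569.96406627 276.87592779 383.37216177] [[-0.    -1.     0.001]
 [-0.954  0.     0.301]
 [-0.301 -0.001 -0.954]]
[316.69118506 216.64090326] [507.64596128 219.62666452]
```

View pics/w1.png

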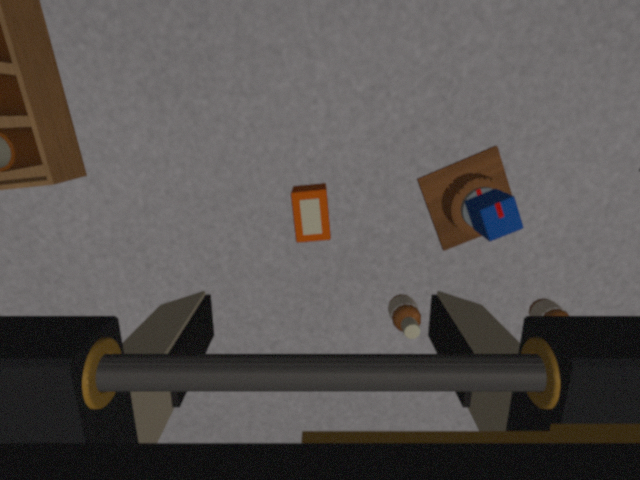

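Relay's top face is at about (312,216), near the middle, rotated slightly. The spindle grip is at (495,214). I measure both exactly.

Run:
```python
from h import *
import pickle
s,c=pickle.load(open("w1.pkl","rb"))
q=[ray(c,u,v,47) for u,v in [(293,193),(328,190),(331,239),(297,243)]]
print(np.mean(q,0)); e=q[0]-q[3]+q[1]-q[2];print(np.arctan2(e[1],e[0]),np.linalg.norm(e)/2)
m=c["img"].astype(int); a=((m[...,0]>170)&(m[...,1]<m[...,0]*.6)|((m.min(2)>140)&(m[...,0]>190))).astype(np.uint8); a[:180]=0;a[250:]=0;a[:,:280]=0;a[:,345:]=0
r=cv2.minAreaRect(cv2.findNonZero(a));print(r)
b=[ray(c,*p,47) for p in cv2.boxPoints(r)];print(np.array(b).round(1),np.mean(b,0))
z=np.median(c["range_z"][205:225,305:318]);print(z)
```

```text
[486.94175354 283.70339671  47.        ]
0.06221728780944363 42.595788043504136Traceback (most recent call last):
  File "<stdin>", line 7, in <module>
cv2.error: OpenCV(4.12.0) /io/opencv/modules/imgproc/src/convhull.cpp:143: error: (-215:Assertion failed) total >= 0 && (depth == CV_32F || depth == CV_32S) in function 'convexHull'
```

Call:
apply_moves:
  moves:
    - [[0,-0.2,0.5,0,0,-0.6],[0,0,1,0,0,0],[0,0,1,0,0,0],[0,0,1,0,0,0],[0,0,1,0,0,0],[0,0,1,0,0,0],[0,0,0.8,0,0,0],[0,0,0.4,0,0,0],[0,0,0.25,0,0,0],[0,0,0,0,0,0]]

```text
clock: 3.82
tool_pos: [488.7, 282.5, 17.6]
orientation: [0.001, 1.0, 0.03, -0.001]
force: [0.5, -0.7, 0.8]
gripper_width: 1.002
gripper_force: 0.0
```

Call:
apply_moves:
  moves:
    - [[0,0,0,0,0,0],[0,0,0,0,0,0],[0,0,0,0,0,0],[0,0,0,0,0,0],[0,0,0,0,0,0],[0,0,0,0,0,0],[0,0,0,0,0,0],[0,0,0,0,0,0]]
  gripper: 0
  grip_force: 25

```text
clock: 4.48
tool_pos: [489.0, 283.6, 18.3]
orientation: [0.0, 1.0, 0.03, 0.0]
force: [-0.4, -0.4, 0.6]
gripper_width: 0.468
gripper_force: 0.0
```

Call:
apply_moves:
  moves:
    - [[0,0,0,0,0,0],[0,0,0,0,0,0],[0,0,0,0,0,0],[0,0,0,0,0,0],[0,0,0,0,0,0],[0,0,-0.4,0,0,0],[0,0,-1,0,0,0],[0,0,-1,0,0,0],[0,0,-1,0,0,0],[0,0,-1,0,0,0],[0,0,-0.6,0,0,0]]

```text
clock: 5.4
tool_pos: [489.5, 284.3, 172.3]
orientation: [-0.001, 1.0, 0.03, 0.001]
force: [0.4, 1.8, -0.4]
gripper_width: 0.323
gripper_force: 25.0
```

Run:
```python
from h import *
import pickle
from station import ctrl
c=pickle.load(open("top.pkl","rb"))
q=[ray(c,180+u/3,190+v/3,50) for u,v in [(652,122),(700,130),(690,194),(640,187)]]
print(np.mean(q,0)); e=q[0]-q[3]+q[1]-q[2];print(np.arctan2(e[1],e[0]))
q=[ray(c,180+u/3,190+v/3,50) for u,v in [(461,11),(755,88),(711,266),(415,187)]]
e=q[0]-q[3]+q[1]-q[2];print(np.mean(q,0),np.arctan2(e[1],e[0])); e=q[0]-q[1];y=np.arctan2(-e[0],e[1]);print(y, np.mean(q,0)[:2]-70*np.array([-np.sin(y),np.cos(y)]))
s=ctrl.sense(); print(s["gripper_width"],s["gripper_force"],delta(s,[544,-224,140],-.25))
```

```text
[ 544.41882488 -225.01547501   50.        ]
-0.17344648316128627
[ 560.53787085 -155.58747587   50.        ] -0.24452491802309181
-0.2456474131389633 [ 543.5149661 -223.486082 ]
0.3234753433638454 24.982497990131378 (array([ 0.77704056, 17.02346794,  1.05005501]), array([-0.02055025, -0.02548326,  2.96970132]), np.float64(0.060984175323193404))
```

Call:
apply_moves:
  moves:
    - [[0,1,0,0,0,0.5],[0,1,0,0,0,0.5],[0,1,0,0,0,0.5],[0,1,0,0,0,0.5],[0,1,0,0,0,0.5],[0,1,0,0,0,0.45],[0.3,1,0,0,0,0],[0.3,1,0,0,0,0],[0.3,1,0,0,0,0],[0.3,1,0,0,0,0],[0.3,1,0,0,0,0],[0.3,1,0,0,0,0]]

```text
clock: 6.4
tool_pos: [484.2, -84.4, 169.1]
orientation: [-0.0, 0.992, -0.124, 0.0]
force: [0.4, 0.2, -1.0]
gripper_width: 0.324
gripper_force: 25.0
```

Call:
apply_moves:
  moves:
    - [[0.3,1,0,0,0,0],[0.3,1,0,0,0,0],[0.3,1,0,0,0,0],[0.3,1,0,0,0,0],[0,0,0.5,0,0,0],[0,0,0.5,0,0,0],[0,0,0,0,0,0],[0,0,0,0,0,0]]

```text
clock: 7.07
tool_pos: [489.3, -207.7, 138.4]
orientation: [-0.0, 0.992, -0.124, -0.001]
force: [1.3, -0.0, -0.6]
gripper_width: 0.324
gripper_force: 25.0
```

Run:
```python
from station import ctrl
from h import *
import pickle
s=ctrl.sense();print(s["tool_pos"],s["orientation"],s["force"])
c=ctrl.capture("wrist");pickle.dump((s,c),open("w2.pkl","wb"));cv2.imwrite("pics/w2.png",c["img"][:,:,::-1])
print(delta(s,[544,-224,70],-.245)); print(proj(c,[544,-224,50]))
```

```text
[ 489.32198749 -207.723655    138.37151171] [-3.18932273e-04  9.92331274e-01 -1.23603968e-01 -7.74315223e-04] [ 1.3377914  -0.0052014  -0.55438606]
(array([1.90368168, 0.07986616, 2.27594273]), array([-0.00423847,  0.01542182, -0.02713778]), np.float64(-0.24784150582974845))
[322.99607627 156.79699906]
```

View pics/w2.png

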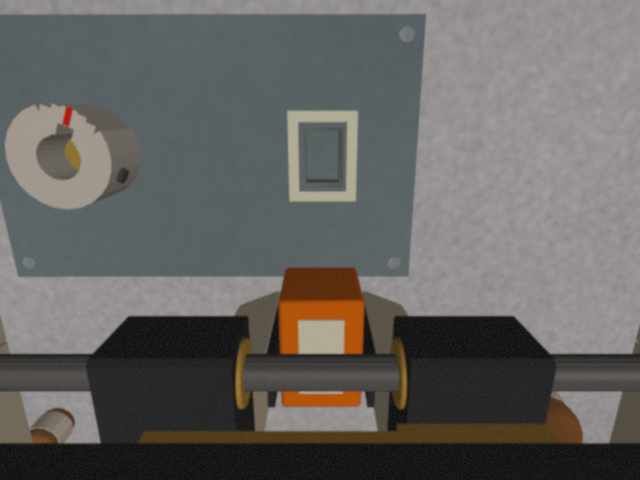

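The socket's white frame has corners (288,110), (358,110), (357,202), (289,202), so its centre is (323,156), as predicted. In the hand, the relay's top face spans (285,300) to (360,405). The hub's red line is at (68,116), with the bore near (58,156).

Run:
```python
from h import *
import pickle
s,c=pickle.load(open("w2.pkl","rb"))
so=np.mean([ray(c,u,v,50) for u,v in [(288,110),(358,110),(357,202),(289,202)]],0);print("sock",so)
zt=s["tool_pos"][2]+29.4
q=[ray(c,u,v,zt) for u,v in [(285,301),(358,301),(361,405),(282,405)]];print(np.round(q,1))
re=np.mean(q,0);print("relay",re, rot(s).inv().apply(re-s["tool_pos"]))
w=[ray(c,u,v,zt) for u,v in [(299,320),(344,320),(345,394),(299,394)]];print("patch",rot(s).inv().apply(np.mean(w,0)-s["tool_pos"]))
print("move",rot(s).inv().apply(so-re)/30)
```

```text
sock [ 543.59919879 -223.90143317   50.        ]
[[ 512.1 -202.1  167.8]
 [ 506.  -226.1  167.8]
 [ 464.5 -218.   167.8]
 [ 471.6 -189.6  167.8]]
relay [ 488.54416094 -208.95039374  167.77151171] [ -0.50062366   1.36708336 -29.39983607]
patch [ -1.68009864   1.46051407 -29.39797177]
move [1.90768841 0.0346833  3.92262519]
```

Call:
apply_moves:
  moves:
    - [[0.9,0.05,0,0,0,0],[0.83,0,0.2,0,0,0],[0.2,0,1,0,0,0],[0,0,0.8,0,0,0],[0,0,0.2,0,0,0],[0,0,0,0,0,0],[0,0,0.1,0,0,0],[0,0,0.1,0,0,0],[0,0,0.05,0,0,0],[0,0,0,0,0,0]]

```text
clock: 7.95
tool_pos: [546.0, -224.0, 65.5]
orientation: [0.0, 0.992, -0.124, 0.001]
force: [-0.3, -0.2, -1.2]
gripper_width: 0.326
gripper_force: 25.0
```

Call:
apply_moves:
  moves:
    - [[0,0,0.1,0,0,0],[0,0,0.1,0,0,0],[0,0,0.1,0,0,0],[0,0,0,0,0,0]]

```text
clock: 8.28
tool_pos: [545.6, -223.8, 55.3]
orientation: [-0.0, 0.992, -0.124, -0.0]
force: [-0.1, -0.9, -1.1]
gripper_width: 0.325
gripper_force: 25.0
```

Call:
apply_moves:
  moves:
    - [[0,0,0.05,0,0,0],[0,0,0.05,0,0,0],[0,0,0,0,0,0]]

```text
clock: 8.53
tool_pos: [545.8, -223.8, 54.9]
orientation: [0.0, 0.992, -0.124, 0.0]
force: [-7.8, 2.9, 25.2]
gripper_width: 0.321
gripper_force: 25.0
```

It stopped at 25 N with the TCP at the expected home height. Now I release, rise and look.

Call:
apply_moves:
  moves:
    - [[0,0,-0.05,0,0,0],[0,0,0,0,0,0],[0,0,0,0,0,0],[0,0,0,0,0,0],[0,0,-0.3,0,0,0],[0,0,-1,0,0,0],[0,0,-1,0,0,0],[0,0,-1,0,0,0],[0,0,-1,0,0,0],[0,0,-1,0,0,0]]
  gripper: 65

```text
clock: 9.37
tool_pos: [545.4, -223.7, 215.2]
orientation: [-0.0, 0.992, -0.124, 0.0]
force: [0.4, -0.5, -0.3]
gripper_width: 0.65
gripper_force: 0.0
```

Run:
```python
from station import ctrl
from h import *
import pickle
s=ctrl.sense();print(s["tool_pos"],s["gripper_width"],s["joints"])
c=ctrl.capture("wrist");pickle.dump((s,c),open("w3.pkl","wb"));cv2.imwrite("pics/w3.png",c["img"][:,:,::-1])
P=c["range_z"];print(proj(c,[543.6,-223.7,84]))
def pt(u,v):
    z=np.median(P[v-2:v+3,u-2:u+3]);x=np.linalg.solve(c["intrinsics"],[u,v,1.])*z;return (c["R"].T@(x-c["t"])).round(1)
u,v=proj(c,[543.6,-223.7,84]).astype(int);print(pt(u,v),pt(u,v-12),pt(u,v-100))
print(delta(s,[492,134,200],.35))
```

```text
[ 545.4487058  -223.71567022  215.22206613] 0.6501507843663616 [ 0.48902814  0.40510495 -0.26468906  1.6604489   0.11629424  1.09142886
 -1.62786407]
[319.85984212 233.32516274]
[ 544.  -223.2   84.1] [ 552.8 -225.4   84.3] [ 610.6 -239.9   49.6]
(array([ -4.6555383 , -11.12102081,   0.5087562 ]), array([-1.19982371e-03, -1.08527044e-03, -5.71175899e+00]), np.float64(-0.24813400978482336))
```

View pics/w3.png

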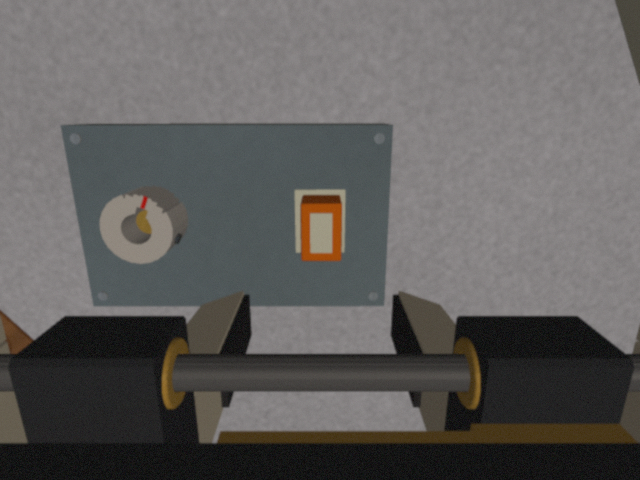

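The relay sits in its frame with its top at z=84.1, so it is home. The hub's rim is centred at about (137,228), with the red line at (144,202). I'll get the hub pose and the spindle pose from range data.

```bash
cat >> h.py <<'E'
def cloud(c):
    v,u=np.mgrid[:480,:640];z=c["range_z"];K=c["intrinsics"]
    p=np.stack([(u-K[0,2])/K[0,0]*z,(v-K[1,2])/K[1,1]*z,z],-1)
    return (p-c["t"])@c["R"]
def red(c,near,rad,zlo,zhi):
    P=cloud(c);m=c["img"].astype(int)
    k=(m[...,0]>130)&(m[...,1]<.45*m[...,0])&(m[...,2]<.45*m[...,0])&(np.hypot(P[...,0]-near[0],P[...,1]-near[1])<rad)&(P[...,2]>zlo)&(P[...,2]<zhi)
    return P[k]
E
python3 - <<'E'
from h import *
import pickle
def circ(q):
    A=np.c_[2*q[:,:2],np.ones(len(q))];x=np.linalg.lstsq(A,(q[:,:2]**2).sum(1),rcond=None)[0];return x[:2],np.sqrt(x[2]+x[:2]@x[:2])
for f in("w2","w3"):
    s,c=pickle.load(open(f+".pkl","rb"));P=cloud(c)
    k=(abs(P[...,2]-86)<3)&(np.hypot(P[...,0]-580,P[...,1]+95)<40)
    h=cv2.findContours(k.astype(np.uint8),cv2.RETR_EXTERNAL,cv2.CHAIN_APPROX_NONE)[0];h=max(h,key=len)[:,0]
    q=np.array([ray(c,u,v,86) for u,v in cv2.convexHull(h)[:,0]]);ctr,r=circ(q)
    R=red(c,ctr,35,80,92);d=R[:,:2].mean(0)-ctr if len(R) else None
    print(f,ctr,r,k.sum(),len(R),d,np.arctan2(d[1],d[0]))
s,c=pickle.load(open("w1.pkl","rb"));P=cloud(c)
k=(abs(P[...,2]-77)<3)&(np.hypot(P[...,0]-492,P[...,1]-134)<40);q=P[k][:,:2].astype(np.float32)
r=cv2.minAreaRect(q);R=red(c,r[0],25,73,82);print("spindle",r,len(R),R.mean(0)-np.r_[r[0],0] if len(R) else"")
E
```

```text
w2 [579.31873062 -96.79794455] 26.33952223475969 7237 107 [ 17.47256934 -12.40118824] -0.6172408835025659
w3 [579.46388749 -96.62282165] 26.268435695767458 3284 39 [ 17.31620022 -12.53215538] -0.6264715222904611
spindle ((492.28961181640625, 138.9984893798828), (28.275941848754883, 28.444231033325195), 24.2416934967041) 36 [ 7.56670507  2.89234875 77.56458458]
```

Call:
apply_moves:
  moves:
    - [[-0.1,-1,0,0,0,-0.53],[-0.1,-1,0,0,0,-0.53],[0,-1,0,0,0,-0.53],[0,-1,0,0,0,-0.53],[0,-1,0,0,0,-0.53],[0,-1,0,0,0,-0.53],[0,-1,0,0,0,-0.53],[0,-1,0,0,0,-0.53],[-0.1,-1,0,0,0,-0.53],[-0.1,-1,0,0,0,-0.53],[-0.1,-1,0,0,0,-0.53],[-0.1,-1,0,0,0,-0.53]]

```text
clock: 10.42
tool_pos: [507.7, 128.4, 213.5]
orientation: [-0.0, 0.978, 0.209, 0.0]
force: [0.7, 0.9, -0.5]
gripper_width: 0.653
gripper_force: 0.0
```

Call:
apply_moves:
  moves:
    - [[0,0,0.2,0,0,0],[0,0,0,0,0,0],[0,0,0,0,0,0]]

```text
clock: 10.67
tool_pos: [508.2, 126.3, 207.2]
orientation: [0.0, 0.978, 0.207, -0.0]
force: [0.0, -0.7, -0.1]
gripper_width: 0.65
gripper_force: 0.0
```

```bash
cat > sp.py <<'E'
from station import ctrl
from h import *
import pickle
s=ctrl.sense();c=ctrl.capture("wrist");P=cloud(c)
pickle.dump((s,c),open("w4.pkl","wb"));cv2.imwrite("pics/w4.png",c["img"][:,:,::-1])
k=(abs(P[...,2]-77)<3)&(np.hypot(P[...,0]-492,P[...,1]-137)<35);q=P[k][:,:2].astype(np.float32)
r=cv2.minAreaRect(q);R=red(c,r[0],25,73,82);d=R.mean(0)[:2]-r[0];print("spindle",r,np.median(P[k][:,2]),np.arctan2(d[1],d[0]),d)
ya=np.radians(r[2]);print(s["tool_pos"],s["joints"][6],delta(s,[*r[0],62],ya))
E
python3 sp.py
```

```text
spindle ((492.32293701171875, 138.74754333496094), (27.971961975097656, 27.867374420166016), 23.627286911010742) 76.60310022777304 0.35228787550241 [7.62271174 2.80228715]
[508.24211183 126.28873769 207.17084252] -1.6953722947983851 (array([-0.31364493, -0.59757552,  4.83888105]), array([0.00578181, 0.00643611, 0.04501947]), np.float64(0.41708817442059104))
```

Call:
apply_moves:
  moves:
    - [[-0.31,-0.6,0,0,0,0],[0,0,0.8,0,0,0],[0,0,1,0,0,0],[0,0,1,0,0,0],[0,0,1,0,0,0],[0,0,0.8,0,0,0],[0,0,0.5,0,0,0],[0,0,0.25,0,0,0],[0,0,0,0,0,0],[0,0,0,0,0,0]]

```text
clock: 11.55
tool_pos: [493.1, 139.2, 47.1]
orientation: [0.0, 0.978, 0.207, 0.0]
force: [-0.7, 0.8, 0.5]
gripper_width: 0.648
gripper_force: 0.0
```

Call:
apply_moves:
  moves:
    - [[0,0,0,0,0,0],[0,0,0,0,0,0],[0,0,0,0,0,0],[0,0,0,0,0,0],[0,0,0,0,0,0],[0,0,0,0,0,0],[0,0,0,0,0,0],[0,0,0,0,0,0]]
  gripper: 0
  grip_force: 45

```text
clock: 12.22
tool_pos: [492.6, 139.7, 47.1]
orientation: [0.0, 0.978, 0.207, 0.0]
force: [-1.2, -0.8, 6.4]
gripper_width: 0.299
gripper_force: 45.0
```

Call:
apply_moves:
  moves:
    - [[0,0,-0.3,0,0,0],[0,0,-0.5,0,0,0],[0,0,-0.8,0,0,0],[0,0,-1,0,0,0],[0,0,-1,0,0,0],[0,0,-0.5,0,0,0],[0,0,0,0,0,0]]

```text
clock: 12.8
tool_pos: [494.1, 140.7, 173.6]
orientation: [-0.0, 0.978, 0.207, 0.003]
force: [0.9, 0.4, -1.6]
gripper_width: 0.303
gripper_force: 45.0
```

Call:
apply_moves:
  moves:
    - [[0,0.4,0,0,0,0.83],[0,0.8,0,0,0,0.83],[0,0.8,0,0,0,0.83],[0,0.8,0,0,0,0.83],[0,0.8,0,0,0,0.83],[0,0.8,0,0,0,0.83],[0.2,0.8,0,0,0,0.83],[0.2,0.8,0,0,0,0.83],[0.3,0.6,0,0,0,0.83],[0.3,0.3,0,0,0,0.83],[0.3,0,0,0,0,0.83],[0,0,0,0,0,0.77]]

```text
clock: 13.8
tool_pos: [538.1, -75.3, 168.8]
orientation: [0.0, 0.951, -0.308, -0.0]
force: [0.5, 0.2, -2.3]
gripper_width: 0.303
gripper_force: 45.0
```

Run:
```python
from station import ctrl
from h import *
s=ctrl.sense();print(s["tool_pos"],s["gripper_width"],s["force"],s["joints"][6],delta(s,[579.4,-96.7,130],-.62))
```

```text
[538.10894173 -75.2960981  168.80936569] 0.30254358681460014 [ 0.50181751  0.1897967  -2.34119827] -2.2572352898250974 (array([ 1.53402754, -0.22912604,  1.29274904]), array([ 0.0080834 ,  0.00439877, -0.05592008]), np.float64(-0.6258561315753437))
```

```bash
cat > hb.py <<'E'
from station import ctrl
from h import *
import sys
s=ctrl.sense();c=ctrl.capture("wrist");P=cloud(c);tp=s["tool_pos"];print(tp,s["force"])
cv2.imwrite(sys.argv[1],c["img"][:,:,::-1])
zt=tp[2]+30;k=(abs(P[...,2]-zt)<4)&(np.hypot(P[...,0]-tp[0],P[...,1]-tp[1])<25);k&=(c["img"][...,2]>c["img"][...,0]*1.5)|(c["img"][...,0]>1.8*c["img"][...,1])
q=P[k][:,:2].astype(np.float32);r=cv2.minAreaRect(q)
print("spindle top",r,np.median(P[k][:,2]),k.sum(),"tool offset",rot(s).inv().apply(np.r_[r[0],zt]-tp))
R=red(c,r[0],25,zt-5,zt+5);
if len(R): d=R.mean(0)[:2]-r[0];print("bar",np.arctan2(d[1],d[0]),d)
k=(abs(P[...,2]-86)<3)&(np.hypot(P[...,0]-580,P[...,1]+96)<40)
h=cv2.findContours(k.astype(np.uint8),cv2.RETR_EXTERNAL,cv2.CHAIN_APPROX_NONE)[0];h=max(h,key=len)[:,0]
q=np.array([ray(c,u,v,86) for u,v in cv2.convexHull(h)[:,0]])
A=np.c_[2*q[:,:2],np.ones(len(q))];x=np.linalg.lstsq(A,(q[:,:2]**2).sum(1),rcond=None)[0];ctr=x[:2]
R=red(c,ctr,35,80,92);d=R[:,:2].mean(0)-ctr
print("hub",ctr,np.sqrt(x[2]+ctr@ctr),"yaw",np.arctan2(d[1],d[0]));print(delta(s,[*ctr,130],np.arctan2(d[1],d[0])))
E
python3 hb.py pics/w5.png
```

```text
[538.10894173 -75.2960981  168.80936569] [ 0.50181751  0.1897967  -2.34119827]
spindle top ((543.3814697265625, -80.66876220703125), (30.117643356323242, 14.615278244018555), 53.858489990234375) 198.19626281481683 3081 tool offset [  7.40669773   1.29117577 -30.00231266]
bar -0.40832674509900474 [ 1.15741854 -0.50074939]
hub [579.5126675  -95.88485905] 25.973086300125978 yaw -0.6533069191800107
(array([ 1.52115455, -0.25334738,  1.2927344 ]), array([0.00815578, 0.00426368, 0.26213755]), np.float64(-0.6258561315753437))
```

View pics/w5.png

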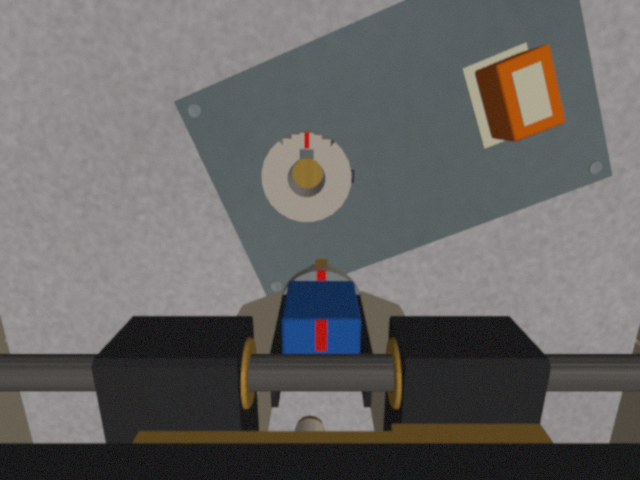

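The bore centre is at (307,177) with the red line straight above it, so the hub's keyway is in line with the tool. The spindle's key at (321,265) also points straight ahead. I move over the bore and lower.

Call:
apply_moves:
  moves:
    - [[0.8,-0.15,0,0,0,0],[0.7,-0.12,0,0,0,0],[0,0,0.5,0,0,0],[0,0,0.5,0,0,0],[0,0,0.25,0,0,0],[0,0,0,0,0,0],[0,0,0,0,0,0]]

```text
clock: 14.43
tool_pos: [578.4, -92.6, 131.8]
orientation: [0.0, 0.953, -0.304, -0.001]
force: [1.5, -0.3, -0.8]
gripper_width: 0.299
gripper_force: 45.0
```

Call:
apply_moves:
  moves:
    - [[0,0,0.1,0,0,0],[0,0,0.1,0,0,0],[0,0,0.05,0,0,0],[0,0,0,0,0,0]]

```text
clock: 14.77
tool_pos: [579.3, -93.1, 124.9]
orientation: [0.0, 0.953, -0.305, 0.0]
force: [-0.3, -0.6, -0.6]
gripper_width: 0.306
gripper_force: 45.0
```

Call:
apply_moves:
  moves:
    - [[0,0,-0.15,0,0,0],[0.05,0.07,0,0,0,0],[0,0,0,0,0,0],[0,0,0,0,0,0],[0,0,0,0,0,0],[0,0,0,0,0,0]]

```text
clock: 15.27
tool_pos: [579.0, -95.5, 129.2]
orientation: [0.0, 0.952, -0.305, -0.0]
force: [0.2, 0.2, -2.1]
gripper_width: 0.302
gripper_force: 45.0
```

```bash
python3 hb.py pics/w6.png; python3 -c "
from station import ctrl
import numpy as np
for i in range(3): s=ctrl.sense();print(s['tool_pos']);ctrl.capture('top')"
```

```text
[579.02438774 -95.50266993 129.16077919] [ 0.15023711  0.1942119  -2.07594528]
spindle top ((584.5505981445312, -100.36183166503906), (29.69942855834961, 14.977344512939453), 55.28458023071289) 158.54870035559006 3074 tool offset [  7.31640668   0.75396271 -30.00086978]
bar -0.8132371503998066 [ 0.90804548 -0.96006523]
hub [580.3092545  -96.65556581] 25.68125781740713 yaw -0.641009533067419
(array([ 0.05717609,  0.00645639, -0.02798078]), array([0.00069767, 0.00119773, 0.21102023]), np.float64(-0.6189115511254919))
[579.02078683 -95.45825625 129.15099046]
[579.02760569 -95.44869456 129.126681  ]
[579.05147308 -95.45509549 129.14494188]
```

View pics/w6.png

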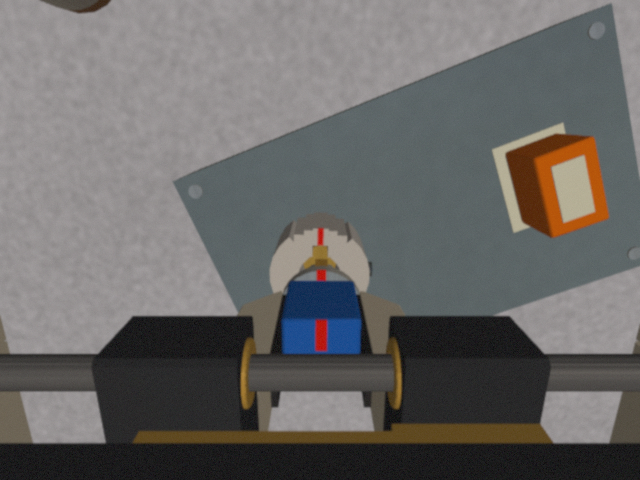

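The red line, the key and the bar are all in line at column 320, so it is centred. Now I lower.

Call:
apply_moves:
  moves:
    - [[0.02,0,0.1,0,0,0],[0,0,0.1,0,0,0],[0,0,0.1,0,0,0],[0,0,0,0,0,0]]

```text
clock: 15.8
tool_pos: [579.3, -95.8, 119.4]
orientation: [0.0, 0.953, -0.304, -0.0]
force: [-0.1, 0.8, -1.5]
gripper_width: 0.301
gripper_force: 45.0
```

Call:
apply_moves:
  moves:
    - [[0,0,0.05,0,0,0],[0,0,0.05,0,0,0],[0,0,0,0,0,0]]

```text
clock: 16.05
tool_pos: [579.4, -95.8, 116.9]
orientation: [0.0, 0.953, -0.305, -0.0]
force: [-0.4, 1.6, -1.2]
gripper_width: 0.301
gripper_force: 45.0
```

Call:
apply_moves:
  moves:
    - [[0,0,0.1,0,0,0],[0,0,0.1,0,0,0],[0,0,0.1,0,0,0],[0,0,0,0,0,0]]

```text
clock: 16.38
tool_pos: [579.3, -95.8, 107.5]
orientation: [0.0, 0.953, -0.305, -0.0]
force: [1.6, 0.5, -1.3]
gripper_width: 0.303
gripper_force: 45.0
```

Call:
apply_moves:
  moves:
    - [[0,0,0.1,0,0,0],[0,0,0.05,0,0,0],[0,0,0,0,0,0]]

```text
clock: 16.63
tool_pos: [579.8, -95.8, 103.8]
orientation: [-0.0, 0.952, -0.305, 0.0]
force: [-0.5, 0.5, 2.9]
gripper_width: 0.305
gripper_force: 45.0
```

Spring contact has come where expected. I press on to the collar.

Call:
apply_moves:
  moves:
    - [[0,0,0.1,0,0,0],[0,0,0.05,0,0,0],[0,0,0,0,0,0]]

```text
clock: 16.88
tool_pos: [579.8, -95.9, 99.3]
orientation: [-0.0, 0.952, -0.305, 0.0]
force: [-1.3, 0.4, 4.7]
gripper_width: 0.298
gripper_force: 45.0
```

Call:
apply_moves:
  moves:
    - [[0,0,0.05,0,0,0],[0,0,0.05,0,0,0],[0,0,0,0,0,0],[0,0,0,0,0,0]]

```text
clock: 17.22
tool_pos: [579.9, -95.9, 98.0]
orientation: [0.0, 0.952, -0.305, 0.001]
force: [-7.2, 0.5, 21.2]
gripper_width: 0.304
gripper_force: 45.0
```

The force has risen to 21 N at the expected 98 mm, so the collar is on the rim. I let it settle, check and hand in.

Call:
apply_moves:
  moves:
    - [[0,0,0,0,0,0],[0,0,0,0,0,0],[0,0,0,0,0,0],[0,0,0,0,0,0]]

```text
clock: 17.55
tool_pos: [579.9, -95.9, 98.0]
orientation: [0.0, 0.952, -0.305, 0.001]
force: [-6.6, 0.5, 20.4]
gripper_width: 0.303
gripper_force: 45.0
```

Run:
```python
from station import ctrl
from h import *
s=ctrl.sense();c=ctrl.capture("wrist");P=cloud(c);cv2.imwrite("pics/w7.png",c["img"][:,:,::-1])
k=(c["img"][...,2]>c["img"][...,0]*1.5)&(np.hypot(P[...,0]-579,P[...,1]+96)<25)
print(s["tool_pos"],s["force"],s["gripper_force"],np.percentile(P[k][:,2],95))
k=(np.hypot(P[...,0]-544,P[...,1]+223.5)<8);print("relay top",np.median(P[k][:,2]))
```

```text
[579.89741426 -95.88807855  98.04900503] [-6.63984347  0.48903094 20.37670898] 44.975595474243164 128.19409474964965
relay top 84.18843023690567
```

View pics/w7.png

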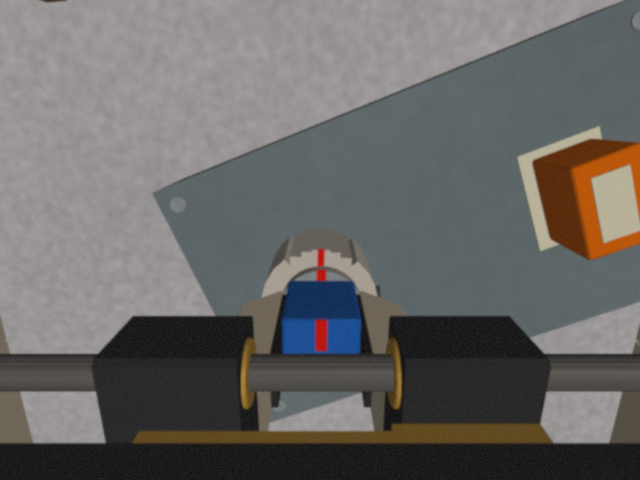

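The collar sits on the rim at (320,265) with the red marks in line. The grip top is at z=128.2, where 128 is expected, and the relay is home.

```bash
python3 -c "
from station import ctrl
print(ctrl.finish_job())"
```

```text
the job is handed in; nothing more can be done
None
```

I handed the job in at about 18 s with the relay fully home and released, and the spindle keyed in the hub, collar on the rim, still gripped at 45 N and pressed down with about 20 N; the judge's result was not shown.

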